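# Gauge the bearing sleeves on the parts table

## Task

Two yellow-painted bearing sleeves stand on the parts table and look alike except for the bore. First take the red-handled plug gauge out of its wooden block and pass it down the bore of the sleeve that it fits, until its flange rests on the rim, and leave it standing there with that sleeve upright about where it was. Then stand the other sleeve, whose bore is too small for the gauge, upright on the floor of the clear reject bin with the red rim, and let go of everything.

Things in the scene. Friction and masses are not known exactly. Their poses are not given: they have to be found in the camera images.
- gauge_grip (a point): Upright plug gauge, 0.3 kg; point: middle of its red handle (24 mm across, 56 mm tall), z up its axis. Steel flange 48 mm across, underside 36 mm below the point; under it the plug, 26 mm across, ends 78 mm below the point, last 10 mm tapering to 16 mm. Starts hung by its flange in a fixed wooden block 90 x 90 x 50 mm with a 35 mm through hole: lift straight up 50 mm to clear.
- wide_mid (a point): The sleeve that the gauge fits: plain upright yellow-painted alloy ring, loose on the table, 60 mm outside diameter, 46 mm tall, 34 mm through bore, about 0.28 kg. This point is its centre, on the axis, 23 mm above the underside; z is the axis. Seated in it, the gauge's handle middle is 59 mm above this point.
- tight_mid (a point): The sleeve that the gauge does not fit: same yellow ring, loose on the table, 60 mm outside diameter and 46 mm tall, but with a 20 mm through bore, about 0.34 kg. This point is its centre, on the axis, 23 mm above the underside; z is the axis.
- bin_floor (a point): Reject bin: fixed open-topped clear plastic bin with a red rim, 220 mm (its x) by 180 mm (its y) outside, 60 mm tall, walls 5 mm. This point is the middle of its inner floor, 5 mm above the table; x and y along its sides.

How it is judged:
On the way, in this order (a step that is already met when the one before it is completed fails the run):
1. the gauge is down the bore of the sleeve it fits, its flange on the rim (horizontal distance between gauge_grip and wide_mid below 0.015 m and z of gauge_grip in the frame of wide_mid below 0.065 m and angle between gauge_grip's own z axis and vertical below 0.18 rad), for 0.2 s.
2. the other sleeve is on the floor of the reject bin (x of tight_mid in the frame of bin_floor between -0.085 and 0.085 m and y of tight_mid in the frame of bin_floor between -0.065 and 0.065 m and z of tight_mid in the frame of bin_floor below 0.033 m), for 0.2 s.
At the end, for the whole second after the job is handed in: Gauge in the bore of the sleeve it fits, flange within 6 mm of the rim, within 15 mm of the axis; that sleeve on the table within 60 mm of its start; other sleeve on the reject bin's floor (within 10 mm in height); all three upright within 10 degrees (all of step 1 and all of step 2 and angle between each of wide_mid, tight_mid's own z axis and vertical below 0.18 rad and height (world z) of wide_mid below 0.033 m and distance of wide_mid from where it was at the start of the episode below 0.06 m); the robot touches nothing.
It also fails if it takes over 59 s, if anything falls off the work surface, if the arm or the gripper's body presses on something with over 40 N, if the wrist force passes 120 N, or if a joint passes its speed limit or range.

## Robot

A 6-joint arm with a two-finger parallel gripper is mounted at the origin on the work surface. World frame = base frame: x ahead of the robot, y to its left, z up, the work surface at z = 0. Lengths are in m, angles in rad, forces in N, time in s.
With the tool pointing down it reaches from about 0.35 to 0.975 m from the base axis. Payload 17.4 kg.
Tool frame: the origin (TCP) lies midway between the tips of the shut fingers; the grasp point (between the pads) lies 19 mm behind it (bot.tcp_to_grasp is the distance from the TCP to the grasp point, in m); z points along the fingers, y is the line along which they close (so a half turn about z gives the same grasp; the last joint's range is limited). The gripper opens to 85 mm and grips with 20 to 120 N. Pads are 22 mm wide; open, the fingers measure 114 mm over their backs; the gripper's body (76 mm by 85 mm) begins 54 mm behind the grasp point. The pads swing forward as they close: fully open they stand 13 mm farther back than shut.
Start: joints at [1.27, 0.116, 1.442, -0, 1.584, -0.038], TCP at [0.175, 0.652, 0.231] pointing down, gripper open.
Joint ranges: [-2.83, 2.83], [-0.83, 2.19], [0.07, 2.5], [-1.14, 4.28], [0.01, 3], [-2.97, 2.97]. Speed limits (rad/s): [1.89, 1.89, 2.22, 3.14, 3.14, 3.14].

## Interface

Orientations are given as a rotation vector (axis times angle).
In Python, from station import bot, hand, monitor, vision gives the robot as it stands. Calls block until the motion is done:
- bot.reach(position, orientation): joint-space move of the TCP to a pose.
- bot.movel(position, ori=None, velocity=0.15, guard=None): straight line of the TCP; ori=None keeps the orientation; velocity is the mean speed in m/s. With guard (N) it stops when the force on the tool has changed by that much, and returns True; else False.
- bot.movej(angles): joint-space move.
- hand.gripper_to(opening, f_grip=None): finger opening in m; f_grip is the grip in N (None keeps the last); returns when the fingers have stopped.
- bot.pause(seconds).
- bot.solve_ik(position, orientation): joint angles nearest the present ones, or None.
- monitor.read_state(): the state.
- vision.read_camera(name): name is "scene" or "top" or "wrist"; returns a dict with "pixels" (400x640x3 uint8, blue, green, red), "camera_matrix" (3x3 intrinsics, pixels), "k1" (the pictures are not rectified: a ray, as slopes to the right and down, at radius r is drawn at 1 + k1 r^2 times it, then the intrinsics apply), "rvec" (rotation vector, rad) and "tvec" (3), from world to camera coordinates, as OpenCV has them. Camera axes: x right, y down, z forward; pixel columns grow to the right and rows downward; lengths in m; the calibration is good to about 2 mm. A picture is of the moment at which its call begins. There is no depth.
A pose or a line that the arm cannot do raises bot.IKError and nothing moves.
- bot.job_done(): hands the job in; it is judged then, once.
The state is a dict: "clock": time; "q": joint angles; "joint_velocities": joint speeds; "joint_efforts": joint torques, N m; "position": TCP position; "tool_rot": TCP orientation; "force": force on the tool from outside, world axes, zero at the start; "ft_torque": the same for the moment, N m; "finger_gap": finger opening in m; "grip_force": force on a finger pad.
Only numpy, scipy, OpenCV 4.12 (cv2) and the standard library are available. Lean on these libraries where they do the work, as an engineer would, in place of code of your own. Each camera call takes 0.05 s, during which the arm holds its last target. There are 200 camera calls.

## Working session

There is one attempt and no reset: what is moved stays moved. The work goes in short steps, each a Python script; the robot and the scene stay as the last script left them, time stands still between calls to the robot, and variables do not carry over. Pictures are saved under pics/ and viewed, at most 10 in all, crops included, and the job is handed in when it is done.

```bash
mkdir -p pics; ls
cat > h.py <<'E'
import numpy as np, cv2
from station import bot, hand, monitor, vision
def shot(n,f=None):
    c=vision.read_camera(n)
    if f: cv2.imwrite('pics/'+f,c['pixels'])
    return c
def ray(c,uv):
    K=np.array(c['camera_matrix'],float)
    d=cv2.undistortPoints(np.array(uv,float).reshape(-1,1,2),K,np.array([c['k1'],0,0,0,0.]))[:,0]
    R=cv2.Rodrigues(np.array(c['rvec'],float))[0]; t=np.array(c['tvec'],float).ravel()
    return -R.T@t, np.c_[d,np.ones(len(d))]@R
def plane(c,uv,z):
    o,d=ray(c,uv); return o+d*((z-o[2])/d[:,2])[:,None]
def px(c,P):
    return cv2.projectPoints(np.array(P,float).reshape(-1,1,3),np.array(c['rvec'],float),np.array(c['tvec'],float),np.array(c['camera_matrix'],float),np.array([c['k1'],0,0,0,0.]))[0][:,0]
E
python3 - <<'E'
from h import *
for n in('scene','top'):
    c=shot(n,n+'0.png'); o,d=ray(c,[[320,200]]); print(n,c['k1'],np.round(o,3),d.round(3),np.array(c['camera_matrix'])[0,0])
s=monitor.read_state(); print({k:np.round(v,3) for k,v in s.items()}, bot.tcp_to_grasp)
E
```

```text
pics
scene 0.017013472775421427 [1.008 0.782 0.758] [[-0.414 -0.69  -0.594]] 498.99368437169045
top -0.10005047425676701 [ 4.470e-01 -1.000e-03  1.067e+00] [[ 0.074  0.001 -0.997]] 479.4276710002588
{'clock': np.float64(0.1), 'q': array([ 1.27 ,  0.116,  1.442, -0.   ,  1.584, -0.038]), 'joint_velocities': array([ 0.   , -0.001,  0.   ,  0.   ,  0.001,  0.002]), 'joint_efforts': array([ 1.0000e-03, -7.3367e+01, -6.3379e+01, -0.0000e+00,  5.0000e-03,
        0.0000e+00]), 'position': array([0.175, 0.652, 0.231]), 'tool_rot': array([-4.120e-01, -3.114e+00,  2.000e-03]), 'force': array([ 0.057, -0.575, -1.036]), 'ft_torque': array([-0.015,  0.008, -0.049]), 'grip_force': np.float64(0.0), 'finger_gap': np.float64(0.086)} 0.0187
```

View pics/top0.png

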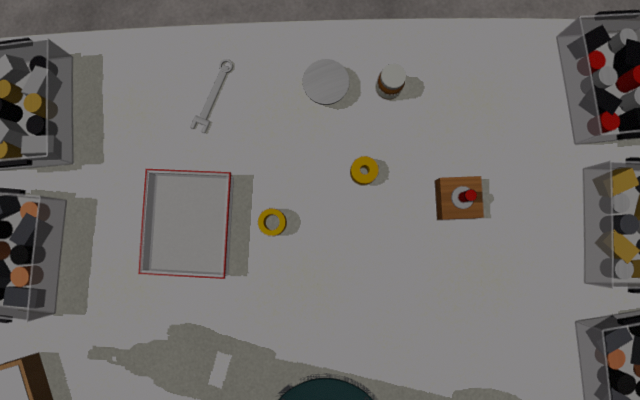

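View pics/scene0.png

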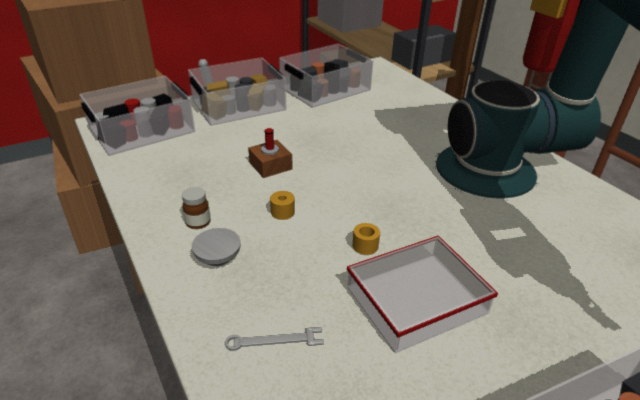

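The top view shows the wide-bore sleeve at (272,222), the tight one at (364,170), the gauge handle at about (468,196) and the bin at (185,222). The scene view agrees: wide sleeve (366,238), tight (283,205), gauge (269,140), bin (420,288). Next I'll measure these in both views.

```bash
cat > m.py <<'E'
from h import *
def blobs(c,kind,amin=60):
    hsv=cv2.cvtColor(c['pixels'],cv2.COLOR_BGR2HSV); h,s,v=cv2.split(hsv)
    m=((h>17)&(h<32)&(s>150)&(v>60)) if kind=='y' else (((h<6)|(h>174))&(s>150)&(v>50))
    cs,_=cv2.findContours(m.astype(np.uint8),cv2.RETR_EXTERNAL,cv2.CHAIN_APPROX_NONE)
    return [x for x in cs if cv2.contourArea(x)>amin]
def cen(x):
    m=cv2.moments(cv2.convexHull(x)); return [m['m10']/m['m00'],m['m01']/m['m00']]
E
python3 - <<'E'
from m import *
for n in('top','scene'):
    c=shot(n)
    for k,z in(('y',.023),('r',.086)):
        for x in blobs(c,k):
            u=cen(x); print(n,k,np.round(u,1),cv2.contourArea(x),cv2.boundingRect(x),plane(c,[u],z)[0].round(4))
    for x in blobs(c,'r',2000):
        P=plane(c,cv2.convexHull(x)[:,0],.06)[:,:2]
        r=cv2.minAreaRect(P.astype(np.float32)); print('bin',r)
E
```

```text
top y [627.  253.7] 501.5 (614, 230, 26, 47) [ 0.3859 -0.6875  0.023 ]
top y [271.6 221.7] 551.0 (258, 209, 28, 27) [0.4792 0.1065 0.023 ]
top y [624.2 180.7] 410.5 (613, 168, 26, 27) [ 0.5508 -0.6925  0.023 ]
top y [363.9 169.9] 561.0 (351, 156, 27, 28) [ 0.588  -0.0982  0.023 ]
top y [  3.2 149.2] 88.0 (0, 141, 8, 17) [0.6609 0.7378 0.023 ]
top y [ 32.7 102.5] 236.0 (24, 94, 18, 19) [0.7694 0.6672 0.023 ]
top y [ 4.6 88.3] 146.5 (0, 80, 11, 18) [0.8085 0.7434 0.023 ]
top r [470.4 194.7] 94.5 (465, 189, 12, 12) [ 0.5227 -0.3111  0.086 ]
top r [609.1 120.8] 269.0 (600, 111, 20, 20) [ 0.6748 -0.6278  0.086 ]
top r [629.   78.9] 317.5 (617, 65, 23, 27) [ 0.7686 -0.6856  0.086 ]
top r [596.3  59.6] 216.0 (589, 51, 16, 19) [ 0.8119 -0.6124  0.086 ]
scene y [365.6 238.2] 637.0 (353, 223, 27, 31) [0.4793 0.1043 0.023 ]
scene y [282.1 204.5] 531.5 (271, 191, 23, 28) [ 0.5878 -0.0982  0.023 ]
scene y [217.1  85.7] 107.0 (207, 81, 21, 10) [ 0.4758 -0.8309  0.023 ]
scene y [258.7  78.3] 66.0 (252, 75, 15, 8) [ 0.3192 -0.8232  0.023 ]
scene y [549.2   6.7] 420.0 (531, 0, 36, 17) [-1.4147 -0.969
[... 249 characters left out ...]
8.5 (309, 25, 34, 25) [-2.000e-04 -9.274e-01  8.600e-02]
scene r [551.8  35.2] 1724.0 (529, 0, 51, 73) [-0.8758 -0.5291  0.086 ]
scene r [442.9  14. ] 629.5 (428, 0, 30, 31) [-0.6695 -0.9645  0.086 ]
scene r [402.   13.5] 976.5 (382, 0, 40, 31) [-0.5055 -1.0557  0.086 ]
scene r [312.8   7.7] 114.0 (309, 0, 9, 17) [-0.1854 -1.3162  0.086 ]
scene r [221.1  39.2] 9852.5 (142, 0, 160, 95) [ 0.3492 -1.1015  0.086 ]
scene r [18.4 82.3] 4207.5 (0, 0, 50, 147) [ 1.0695 -1.0023  0.086 ]
bin ((0.34394070506095886, -1.211868405342102), (1.0956348180770874, 0.7813000082969666), 64.64009857177734)
bin ((1.0458805561065674, -1.3906062841415405), (1.5070874691009521, 0.11906950920820236), 86.5313491821289)
```

Run:
```python
from m import *
t=shot('top');s=shot('scene')
p=t['pixels'];cv2.imwrite('pics/crop.png',np.hstack([cv2.resize(p[165:230,425:500],None,fx=5,fy=5),cv2.resize(s['pixels'][120:185,240:315],None,fx=5,fy=5)]))
def m(c,lo):
    h,S,v=cv2.split(cv2.cvtColor(c['pixels'],cv2.COLOR_BGR2HSV)); return ((h<6)|(h>172))&(S>lo)
mt=m(t,120);ms=m(s,120)
for c,mm,(y0,y1,x0,x1) in((t,mt,(165,230,425,500)),(s,ms,(120,185,240,315))):
    y,x=np.nonzero(mm[y0:y1,x0:x1]);y+=y0;x+=x0;print(len(x),x.min(),x.max(),y.min(),y.max(),x.mean(),y.mean())
    pts=plane(c,[[x.mean(),y.mean()]],.086);print(pts.round(4))
# bin rim from top
y,x=np.nonzero(mt[155:290,130:245]);uv=np.c_[x+130,y+155]
P=plane(t,uv,.06)[:,:2].astype(np.float32);print('bin',cv2.minAreaRect(P),len(P))
o1,d1=ray(t,[[470.4,194.7]]);print(plane(t,[[470.4,194.7]],.114))
o2,d2=ray(s,[[269.1,141.1]])
A=np.c_[d1[0],-d2[0]];k=np.linalg.lstsq(A,o2-o1,rcond=None)[0];print(o1+k[0]*d1[0],o2+k[1]*d2[0])
```

```text
170 459 476 189 201 467.52941176470586 195.57647058823528
[[ 0.5211 -0.305   0.086 ]]
158 265 273 128 149 269.09493670886076 138.63291139240508
[[ 0.5219 -0.3035  0.086 ]]
bin ((0.4801831841468811, 0.2892960011959076), (0.1867818832397461, 0.22545406222343445), 86.0307846069336) 419
[[ 0.52062669 -0.30228575  0.114     ]]
[ 0.52365249 -0.3146665   0.0748099 ] [ 0.51866587 -0.31158449  0.07345124]
```

View pics/crop.png

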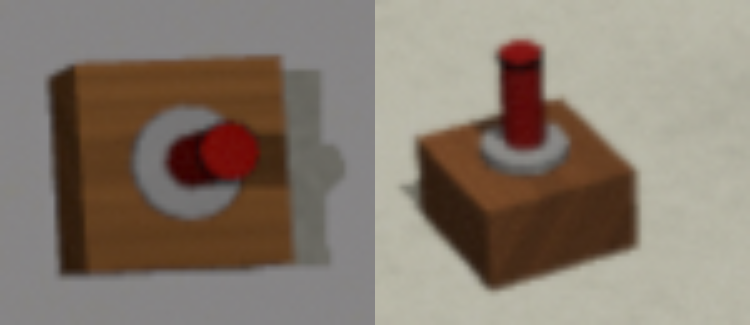

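The crop shows the whole handle from its foot at top (459–476,189–201) and scene (265–273,128–149). Both views put its middle at about (0.5215, -0.304), and the bin centre is (0.480, 0.289). Next I'll grasp the gauge and lift it.

```bash
python3 - <<'E'
from m import *
D=[0,np.pi,0]
hand.gripper_to(.06,40)
bot.reach([.5215,-.3045,.20],D); bot.reach([.5215,-.3045,.16],D)
c=shot('wrist','w1.png')
print(bot.movel([.5215,-.3045,.070],velocity=.12,guard=15))
hand.gripper_to(.0,40); s=monitor.read_state(); print(s['finger_gap'],s['grip_force'],s['position'],s['force'])
print(bot.movel([.5215,-.3045,.19],velocity=.12,guard=20))
s=monitor.read_state(); print(s['finger_gap'],s['grip_force'],s['position'],s['force'],s['clock'],s['q'])
shot('wrist','w2.png');shot('scene','s2.png')
E
python3 -c "
import cv2,numpy as np
a=[cv2.imread('pics/%s.png'%n) for n in('w2','s2')];cv2.imwrite('pics/c2.png',np.hstack([cv2.resize(a[0],(400,250)),a[1][60:310,180:580]]))"
```

```text
False
0.022766705460019045 39.013845920562744 [ 0.52177692 -0.30461673  0.07075629] [-1.2324923   1.47419937  5.9521878 ]
False
0.022565992996903962 39.285850524902344 [ 0.52123275 -0.30435701  0.18898329] [-0.15941221 -0.12932251 -3.25723491] 7.0167 [-5.70748189e-01 -2.36018433e-02  1.65446288e+00 -4.62360077e-05
  1.51210559e+00 -2.14154714e+00]
```

View pics/c2.png

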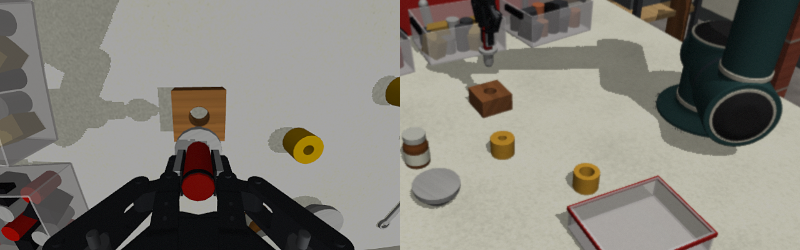

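The gauge is held upright at the wrist crop's centre (200,165), and the block at (490,98) in the scene crop is empty. Next I'll move it over the wide sleeve.

Run:
```python
from m import *
D=[0,np.pi,0]
bot.reach([.479,.1055,.19],D)
bot.movel([.479,.1055,.125],velocity=.12)
s=monitor.read_state(); print(s['position'],s['force'],s['clock'])
a=shot('scene');b=shot('top');w=shot('wrist')
p=px(a,[[.479,.1055,.046],[.479,.1055,.0635]]);print(p)
x,y=p[0].astype(int)
cv2.imwrite('pics/c3.png',np.hstack([cv2.resize(a['pixels'][y-60:y+40,x-50:x+50],(400,400),interpolation=cv2.INTER_CUBIC),cv2.resize(w['pixels'][150:400,195:445],(400,400))]))
```

```text
[0.4793135  0.10542024 0.12560869] [ 0.11517308  0.47923984 -2.88175727] 9.3333
[[366.85186404 230.58796638]
 [367.45974218 224.48992206]]
```

View pics/c3.png

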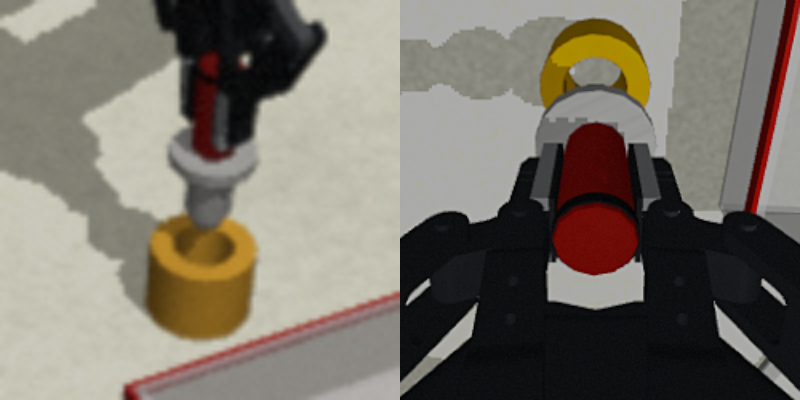

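The scene crop shows the plug tip at (207,220) directly above the bore centre at about (205,246). The wrist crop shows it centred at x≈595. Next I'll lower it with a guard.

Run:
```python
from m import *
print(bot.movel([.479,.1055,.085],velocity=.06,guard=10)); s=monitor.read_state(); print(s['position'],s['force'])
if s['position'][2]<.09:
    print(bot.movel([.479,.1055,.0625],velocity=.04,guard=8)); s=monitor.read_state(); print(s['position'],s['force'],s['clock'])
a=shot('scene');x,y=366,230
w=shot('wrist')
cv2.imwrite('pics/c4.png',np.hstack([cv2.resize(a['pixels'][y-60:y+40,x-50:x+50],(400,400),interpolation=cv2.INTER_CUBIC),cv2.resize(w['pixels'][150:400,195:445],(400,400))]))
```

```text
False
[0.47915635 0.10551997 0.08525406] [-0.99909916 -0.80250845 -3.18967679]
True
[0.47903718 0.10550257 0.06630754] [1.1781261  0.3161363  4.07460246] 10.775
```

View pics/c4.png

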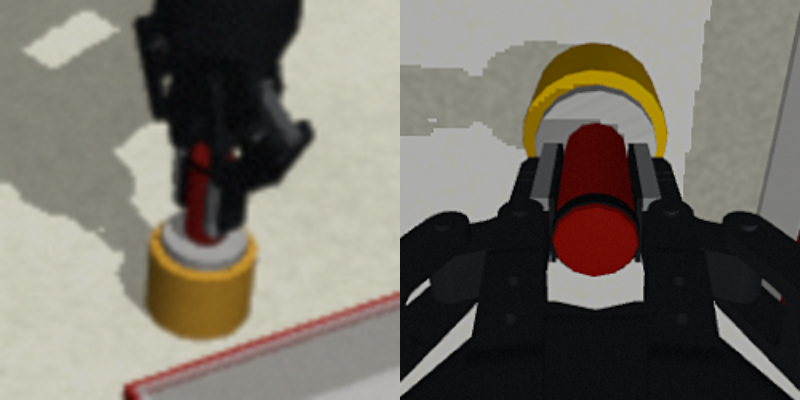

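It is seated: the flange sits inside the rim at scene crop (205,245), and the height matches the predicted 0.0665. Next I'll release, pick the tight sleeve and hover over the bin.

Run:
```python
from m import *
D=[0,np.pi,0]
hand.gripper_to(.05)
bot.movel([.479,.1055,.20],velocity=.15)
c=shot('top')
for n in('top','scene'):
    c=shot(n)
    for x in blobs(c,'y'):
        p=plane(c,[cen(x)],.023)[0]
        if abs(p[1])<.2: print(n,p.round(4))
hand.gripper_to(.085)
bot.reach([.588,-.0982,.14],D)
print(bot.movel([.588,-.0982,.006],velocity=.12,guard=15))
hand.gripper_to(0,50); s=monitor.read_state(); print(s['finger_gap'],s['grip_force'],s['position'],s['force'])
bot.movel([.588,-.0982,.22],velocity=.15)
bot.reach([.480,.289,.22],D)
bot.movel([.480,.289,.10],velocity=.15)
s=monitor.read_state(); print(s['finger_gap'],s['position'],s['force'],s['clock'])
a=shot('scene')['pixels'];w=shot('wrist')['pixels']
cv2.imwrite('pics/c5.png',np.hstack([a[130:380,240:640],cv2.resize(w,(400,250))]))
```

```text
top [ 0.5877 -0.0981  0.023 ]
scene [0.4837 0.11   0.023 ]
scene [ 0.5878 -0.0982  0.023 ]
False
0.05996201616179987 53.63375902175903 [ 0.58844303 -0.0982517   0.00710928] [-3.26037763  0.69677325  7.8668999 ]
0.05944898268326218 [0.48048184 0.28916944 0.10104821] [ 0.4521602   0.53817749 -3.75928218] 19.4833
```

View pics/c5.png

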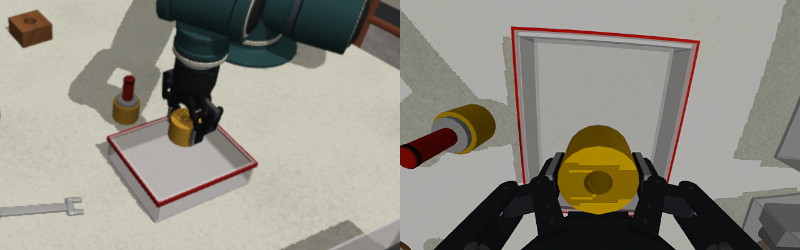

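The picture shows the gauge standing seated at scene crop (127,98) and the tight sleeve held upright above the bin at (183,125). Next I'll lower it, release and retreat.

Run:
```python
from m import *
print(bot.movel([.480,.289,.025],velocity=.1,guard=15))
print(bot.movel([.480,.289,.009],velocity=.03,guard=8)); s=monitor.read_state(); print(s['position'],s['force'])
hand.gripper_to(.085)
bot.movel([.480,.289,.25],velocity=.15)
bot.reach([.40,.45,.30],[0,np.pi,0]); bot.pause(.5)
print(monitor.read_state()['clock'])
for n in('top','scene'):
    c=shot(n)
    if n=='scene': a=c['pixels']
    else: t=c['pixels']
    for x in blobs(c,'y'):
        p=plane(c,[cen(x)],.028)[0]
        if -.2<p[1]<.4: print(n,p.round(4))
cv2.imwrite('pics/c6.png',np.hstack([a[130:380,240:640],t[100:350,50:450]]))
```

```text
False
True
[0.48006729 0.28903531 0.01208492] [-0.8294427   0.09914768  7.49728083]
24.3333
top [0.4791 0.2938 0.028 ]
top [0.4793 0.106  0.028 ]
scene [0.479  0.2889 0.028 ]
scene [0.4866 0.1138 0.028 ]
```

View pics/c6.png

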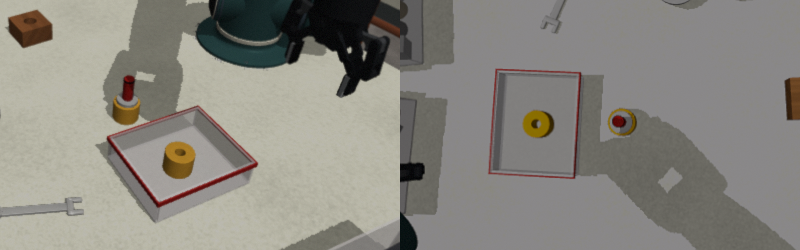

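The picture shows the tight sleeve upright on the bin floor at scene crop (179,160). The gauge is seated in the upright wide sleeve at (127,100), and the arm is clear of everything.

```bash
python3 -c "
from h import *
print(bot.job_done())"
```

```text
the job is handed in; nothing more can be done
None
```

Job handed in at about 24 s on the robot's clock; the last images showed the gauge seated in the upright wide sleeve, the tight sleeve upright on the reject bin's floor, and the arm clear of everything (the hand-in returned no verdict).

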